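# Hold a bushing housing against the datum rail for clamping

### The arm

A 6-joint arm with a two-finger parallel gripper is mounted at the origin on the work surface. World frame = base frame: x ahead of the robot, y to its left, z up, the work surface at z = 0. Lengths are in m, angles in rad, forces in N, time in s.
With the tool pointing down it reaches from about 0.35 to 0.775 m from the base axis. Payload 7.3 kg.
Tool frame: the origin (TCP) lies at the centre of the arm's flange, where the gripper is bolted on; the fingertips stand 178 mm ahead of it and the grasp point (between the pads) lies 159 mm ahead of it; x points along the fingers, y is the direction in which the jaws open and shut, and the axes are right-handed (so a half turn about x gives the same grasp; the last joint's range is limited). The gripper opens to 92 mm and grips with 3 to 60 N. Pads are 19 mm wide; open, the fingers measure 130 mm over their backs; the gripper's body (75 mm by 190 mm) begins 47 mm behind the grasp point.
Start: joints at [-1.309, 0.342, 1.524, -0, 1.275, -0.146], TCP at [0.208, -0.482, 0.405] pointing down, gripper open.
Joint ranges: [-2.53, 2.53], [-0.77, 2.02], [0.04, 2.7], [-1, 4.14], [0.28, 2.66], [-3.11, 3.11]. Speed limits (rad/s): [2.57, 2.57, 3.14, 3.14, 3.14, 3.14].

### API

Orientations are given as a unit quaternion [x, y, z, w].
In Python, from rig import get_obs, snapshot, camera_info, close_job gives the robot as it stands.
- The arm moves only by the tool apply_moves, never from a script. Its argument "plan" is a list that holds one entry, the list of rows, each a list of 5 numbers: the shift along the tool's x, y, z in cm, then the turn about the tool's x in rad, then the finger opening in cm, from 0 to 9.18. In form: [[[dx, dy, dz, roll, gripper], ...]]. A call has 1 to 12 rows; each row shifts and turns the commanded pose from where the row before left it, along the tool's axes as they then stand; what a row does not reach is not made up. A row lasts 1/10 s, in which the tool goes at most 50 mm and 8.59 degrees, less where a joint would pass 70% of its speed; a pose out of reach is approached as far as the arm can. A call is refused whole if a number of a shift passes 5 or a number of a turn 0.15, either way. A call with a gripper value outside its range is refused whole. The fingers move at their own pace and stop on an object; "force" is the grip in N (left out, the last holds). Time passes only in rows, so rows that do not move let the fingers close. It gives the time, the measured TCP pose, the force and the opening at its end, in the units of the state.
- get_obs(): the state, without advancing time (a new reading comes with each control period).
- snapshot(name): name is "side" or "top"; returns (picture, depth): 420x560x3 uint8, blue, green, red; 420x560 float32, m along the optical axis (not along the pixel's ray), 0 where there is no reading.
- camera_info(name): a dict with "vertical_fov" (degrees; the focal length in pixels is half the picture's height over the tangent of half this angle, whatever the lens; pixels are square), "cx", "cy" (the principal point, pixels), "R" (3x3) and "t" (3): a world point X has camera coordinates R X + t. Camera axes: x right, y down, z forward; pixel columns grow to the right and rows downward; lengths in m; the calibration is good to about 2 mm. A picture is of the moment at which its call begins. camera_info takes no time and is no camera call.
- close_job(): hands the job in, once; it reports no verdict.
The state is a dict: "t": time; "joint_positions": joint angles; "joint_velocities": joint speeds; "effort": joint torques, N m; "ee_pos": TCP position; "ee_rot": TCP orientation; "ft_force": force on the tool from outside, world axes, zero at the start; "moment": the same for the moment, N m; "finger_gap": finger opening in m.
Only numpy, scipy, OpenCV 4.12 (cv2) and the standard library are available. Lean on these libraries where they do the work, as an engineer would, in place of code of your own. Each camera call takes 0.05 s, during which the arm holds its last target.

### The job

Slide the aluminium bushing housing flat across the fixture pallet, without lifting it, until one of its long edges lies flush along the steel datum rail and its end is up against the round end stop. Then keep pressing it against the rail with a steady force of about 12 N so that a colleague can tighten the strap clamp: finish while still pressing, never ramming the rail or the stop, and leave the other things on the table where they are.

Things in the scene. Friction and masses are not known exactly. Their poses are not given: they have to be found in the camera images.
- housing_center (a point): Bushing housing, loose, about 0.65 kg, light grey cast aluminium with a brass bush: a flange 80 (its x) x 120 (its y) x 16 mm lying flat on the pallet, and in its middle a plain round hub 50 mm in diameter whose top is 60 mm above the pallet. This point is on the hub's axis, 30 mm above the pallet. z up, y along the 120 mm edges; the same turned half round, either long edge may go to the rail.
- housing: The same housing; origin at the centre of its underside, axes as for housing_center. Its machined underside slides on the oiled pallet with a friction coefficient of about 0.2: 1 to 2 N of drag by its own weight, up to about 4 N if it is also leaned on.
- pallet: Fixture pallet, fixed: dark grey drilled steel plate 340 (its x) x 440 (its y) x 15 mm lying on the granite table; its top is 15 mm above the granite. Origin at the centre of its underside, x towards the rail.
- rail: Datum rail, rigid, fixed on the pallet 95 mm in +x from its centre: ground steel bar 24 mm wide, 300 mm long, 16 mm high (like the housing's flange). Origin at the foot of its front face (the face to press on), mid length, 15 mm above the granite; y along the rail, x normal to the face, pointing from the housing into the rail: press along +x.
- end_stop: End stop, rigid, fixed on the pallet: round bright steel post 20 mm in diameter, 30 mm high with a brass band; origin at its foot on the axis, 30 to 60 mm before the rail's face and 90 to 105 mm to one side (+y or -y, it varies) of the rail's middle. The housing's 80 mm end face bears on it: seated, the housing's centre is 70 mm from the post's axis along the rail, towards the middle.
- clamp: Strap clamp, fixed on the pallet on the side opposite the end stop, 180 to 210 mm from it along the rail: riser 22 mm in diameter, grey strap 24 mm wide at 21 to 30 mm height, swung back to point out over the rail (95 mm from the stud that way, 35 mm the other), black star knob 38 mm across, 61 mm high in all. Origin at its foot. The seated housing lies between the two. The colleague works it.
- step_block: Bystander: grey stepped clamp support 44 x 30 x 48 mm standing on the pallet; origin under its middle.
- spare_strap: Bystander: grey slotted clamp strap 85 x 24 x 11 mm lying on the pallet along its x; origin under its middle.
- v_block: Bystander: X-shaped steel V-block 50 x 70 x 70 mm on the granite; origin under its middle.
- ref_sphere: Bystander: white reference ball on a steel stand, 53 mm in diameter and 133 mm high, on the granite; origin under its middle.
- pendant: Bystander: black joystick box 100 x 150 x 42 mm (86 mm with its stick) on the granite; origin under its middle.
- try_square: Bystander: steel square lying on the granite: stock 22 x 110 x 16 mm, blade 150 x 24 mm along its +x; origin under the stock's middle.
There are look-alikes about, which are no part of the job. Of the things that look like the housing, the middle-sized one is meant.

How it is judged:
By the outcome, as a careful person would: the job done as asked, in the order asked, and still so for the second after the job is handed in, while the arm keeps its last pose, push and grip.
It also fails if it takes over 69 s, if anything falls off the work surface, if the arm or the gripper's body presses on something with over 40 N, if the wrist force passes 120 N, or if a joint passes its speed limit or range.

## Working session

There is one attempt and no reset: what is moved stays moved. The work goes in short steps, Python scripts to look and compute and a tool call to move; the robot and the scene stay as the last step left them, time stands still between calls to the robot, and variables do not carry over. Pictures are saved under pics/ and viewed, and the job is handed in when it is done.

Besides the shell and the picture viewer there is one more tool, called after "Call:" as name([rows], argument=value, ...), one row to a line, values as JSON. apply_moves: Moves the arm, as the interface text tells. Its arguments: {"type":"object","properties":{"plan":{"type":"array","items":{"type":"array","items":{"type":"array","items":{"type":"number"}}}},"force":{"type":"number"}},"required":["plan"]}

```bash
ls; mkdir -p pics
python3 - <<'E'
from rig import *
import cv2,numpy as np
o=get_obs();print(o)
for n in("side","top"):
    p,d=snapshot(n);cv2.imwrite(f"pics/{n}0.png",p);np.save(f"{n}0.npy",d);print(n,camera_info(n),d.min(),d.max())
E
```

```text
pics
{'t': 0.0, 'joint_positions': array([-1.30903583e+00,  3.42743302e-01,  1.52500522e+00, -2.48065851e-05,
        1.27538630e+00, -1.46021032e-01]), 'joint_velocities': array([-4.07258112e-04, -1.48877663e-03, -3.49648670e-04, -1.50791566e-03,
       -8.91456615e-05, -5.03230484e-04]), 'effort': array([ 8.06163916e-04, -4.31237125e+01, -2.44215292e+01,  7.19665736e-02,
        5.59730467e-02, -1.35952723e-04]), 'ee_pos': array([ 0.20817521, -0.48182441,  0.40403818]), 'ee_rot': array([-0.69241927, -0.14372201,  0.69249909, -0.14263433]), 'ft_force': array([-0.15006459,  0.5383799 , -0.61661377]), 'moment': array([0.00815149, 0.01449161, 0.02031498]), 'finger_gap': 0.09160417297303765}
side {'vertical_fov': 45.68274498434124, 'cx': 271.03832445084794, 'cy': 216.8644988733562, 'R': array([[-0.89518998, -0.44567838, -0.00238191],
       [-0.26056033,  0.52768266, -0.80849201],
       [ 0.3615843 , -0.72313331, -0.58850234]]), 't': array([0.46241813, 0.16910129, 1.32052365])} 0.0 3.9999766
top {'vertical_fov': 45.48611441110135, 'cx': 274.5254520364181, 'cy': 207.23294976054737, 'R': array([[ 2.84644549e-02, -9.99594553e-01, -7.09557421e-04],
       [-9.89812066e-01, -2.80868070e-02, -1.39582256e-01],
       [ 1.39505733e-01,  4.67546132e-03, -9.90210225e-01]]), 't': array([-0.00882886,  0.52882583,  1.30010134])} 0.0 2.2908056
```

View pics/top0.png

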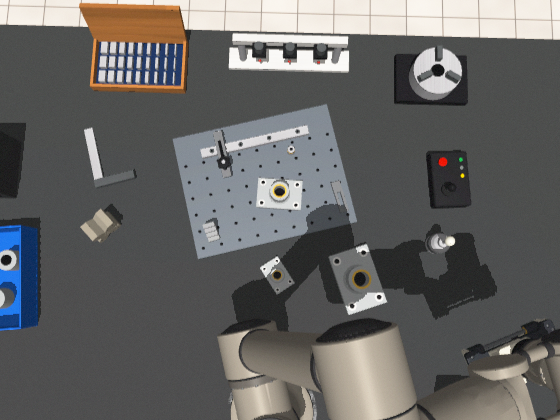

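View pics/side0.png

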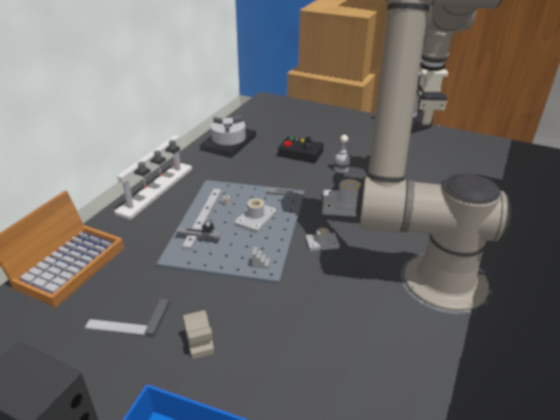

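The top picture shows the pallet, with the housing at (279,192), the rail from (201,153) to (308,130), the stop at (291,150) and the clamp at (223,160). The look-alikes are at (277,275), small, and (358,280), large. Next I'll measure them.

```bash
cat > h.py <<'E'
import numpy as np,cv2
from rig import *
def K(n,h=420):
    c=camera_info(n);f=h/2/np.tan(np.radians(c["vertical_fov"]/2));return c,f
def cloud(n,d):
    c,f=K(n);v,u=np.mgrid[:d.shape[0],:d.shape[1]]
    P=np.stack([(u-c["cx"])/f*d,(v-c["cy"])/f*d,d],-1)
    return (P-np.array(c["t"]))@np.array(c["R"])   # R^T(Xc-t)
def ray(n,uv,z):
    c,f=K(n);R=np.array(c["R"]);t=np.array(c["t"])
    uv=np.atleast_2d(uv).astype(float)
    D=np.c_[(uv[:,0]-c["cx"])/f,(uv[:,1]-c["cy"])/f,np.ones(len(uv))]@R
    C=-R.T@t
    return C+D*((z-C[2])/D[:,2])[:,None]
def proj(n,X):
    c,f=K(n);Y=np.atleast_2d(X)@np.array(c["R"]).T+c["t"];return np.c_[Y[:,0]/Y[:,2]*f+c["cx"],Y[:,1]/Y[:,2]*f+c["cy"]]
E
python3 - <<'E'
from h import *
p=cv2.imread("pics/top0.png")
cv2.imwrite("pics/topz.png",cv2.resize(p[95:265,165:365],None,fx=4,fy=3.5,interpolation=cv2.INTER_CUBIC)[:595])
d=np.load("top0.npy");W=cloud("top",d);z=W[...,2]
for n,(u,v) in dict(gran=(150,250),pal=(200,200),fl=(263,200),hub=(279,182),rail=(290,134),stop=(291,149),small=(268,268),big=(345,300),step=(210,232),strap=(336,190)).items(): print(n,W[v,u].round(4))
g=cv2.cvtColor(p,cv2.COLOR_BGR2GRAY)
for n,(x0,y0,x1,y1),th,h in (("housing",(248,165,312,222),170,.031),("rail",(195,120,315,160),170,.031)):
    m=np.zeros_like(g);m[y0:y1,x0:x1]=(g[y0:y1,x0:x1]>th)
    cs,_=cv2.findContours(m,cv2.RETR_EXTERNAL,cv2.CHAIN_APPROX_NONE);c=max(cs,key=cv2.contourArea)
    X=ray("top",c[:,0],h)[:,:2];r=cv2.minAreaRect((X*1000).astype(np.float32));print(n,r,cv2.boundingRect(c))
E
```

```text
gran [0.4074 0.3402 0.0014]
pal [0.5463 0.2097 0.0135]
fl [0.5482 0.0377 0.0329]
hub [ 0.5912 -0.0038  0.0707]
rail [ 0.7338 -0.0304  0.0295]
stop [ 0.6869 -0.0337  0.0477]
small [0.3679 0.0191 0.0116]
big [ 0.29   -0.1858  0.0241]
step [0.4579 0.1755 0.0356]
strap [ 0.582  -0.1585  0.0271]
housing ((567.2412719726562, -4.653713226318359), (120.28985595703125, 79.1584243774414), 87.46395874023438) (256, 178, 47, 32)
rail ((720.3712158203125, 33.24456024169922), (24.2645263671875, 230.95098876953125), 14.830094337463379) (225, 125, 84, 27)
```

View pics/topz.png

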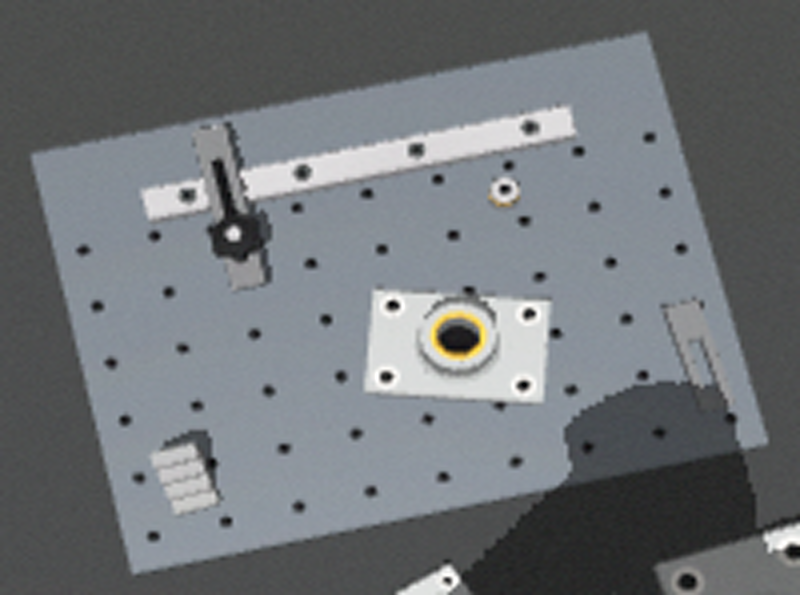

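```bash
cat >> h.py <<'E'
def rect(p,box,th,h,n="top"):
    g=cv2.cvtColor(p,cv2.COLOR_BGR2GRAY);x0,y0,x1,y1=box
    m=np.zeros_like(g);m[y0:y1,x0:x1]=(g[y0:y1,x0:x1]>th)
    cs,_=cv2.findContours(m,cv2.RETR_EXTERNAL,cv2.CHAIN_APPROX_NONE);c=max(cs,key=cv2.contourArea)
    return ray(n,c[:,0],h)[:,:2]
E
python3 - <<'E'
from h import *
from scipy.spatial.transform import Rotation as Ro
p=cv2.imread("pics/top0.png");d=np.load("top0.npy");W=cloud("top",d)
A=rect(p,(225,120,315,160),170,.031);B=rect(p,(195,120,219,160),170,.031)
a=np.radians(14.5)
for it in range(4):
    n=np.array([np.cos(a),np.sin(a)]);t=np.array([-n[1],n[0]])
    P=np.r_[A,B];s=P@t;q=P@n
    # front/back edge points per side of the median
    c=(np.percentile(q,98)+np.percentile(q,2))/2
    L=[]
    for sg in(-1,1):
        k=(np.sign(q-c)==sg)&(abs(q-c)>9e-3)&(s>s.min()+.008)&(s<s.max()-.008);f=np.polyfit(s[k],q[k],1)
        k2=k.copy();k2[k]=abs(q[k]-np.polyval(f,s[k]))<.002;f=np.polyfit(s[k2],q[k2],1);L.append(f)
    a-=np.arctan((L[0][0]+L[1][0])/2)*-1*-1 if False else 0
    a=a-np.arctan(-(L[0][0]+L[1][0])/2)*-1*-1 if False else a+(-1)*np.arctan((L[0][0]+L[1][0])/2)*-1*-1
n=np.array([np.cos(a),np.sin(a)]);t=np.array([-n[1],n[0]])
print("rail ang",np.degrees(a),"edges",L,"s",s.min(),s.max(), "len",np.ptp(s))
H=rect(p,(248,165,312,222),170,.031);r=cv2.minAreaRect((H*1000).astype(np.float32));print(r)
hc=np.array(r[0])/1000
print("housing n,t",hc@n,hc@t)
# hub
z=W[...,2];m=(z>.065)&(z<.085);m[:165]=0;m[222:]=0;m[:,:248]=0;m[:,312:]=0
print("hub cloud",m.sum(),W[m].mean(0), (W[m][:,:2].max(0)+W[m][:,:2].min(0))/2,np.ptp(W[m],axis=0))
g=cv2.cvtColor(p,cv2.COLOR_BGR2HSV)
m=np.zeros(z.shape,bool);m[143:156,284:298]=(z[143:156,284:298]>.036)
print("stop",m.sum(),W[m][:,:2].mean(0),(W[m][:,:2].max(0)+W[m][:,:2].min(0))/2,np.ptp(W[m],axis=0))
gm=cv2.cvtColor(p,cv2.COLOR_BGR2GRAY)
v,u=np.nonzero(gm[143:156,284:298]>185);S=ray("top",np.c_[u+284,v+143],.045);print("stop bright",len(S),S.mean(0),np.ptp(S,axis=0), (S.max(0)+S.min(0))/2)
st=S.mean(0)[:2];print("stop n,t",st@n,st@t)
o=get_obs();R=Ro.from_quat(o["ee_rot"]).as_matrix();print(R.round(3))
E
```

```text
rail ang 14.816476513900849 edges [array([-5.65411120e-05,  6.94121513e-01]), array([5.65411055e-05, 7.15624258e-01])] s -0.2675505292712214 0.0329797111811493 len 0.3005302404523707
((567.2412719726562, -4.653713226318359), (120.28985595703125, 79.1584243774414), 87.46395874023438)
housing n,t 0.5471903723004136 -0.14955605684051945
hub cloud 201 [ 0.56673095 -0.00431779  0.07518462] [ 0.56685336 -0.00443227] [0.04867095 0.04730903 0.01478176]
stop 49 [ 0.67971537 -0.03221133] [ 0.51929894 -0.02106813] [0.35396208 0.0420346  1.32410473]
stop bright 25 [ 0.68778169 -0.03308912  0.045     ] [0.01676475 0.01631457 0.        ] [ 0.68758277 -0.03367315  0.045     ]
stop n,t 0.6564511962890209 -0.20787103669007903
[[-0.     0.397 -0.918]
 [ 0.001 -0.918 -0.397]
 [-1.    -0.001 -0.   ]]
```

Measurements check out against the given sizes:

| Item | Measured | Given |
|---|---|---|
| Housing flange | 120.3 x 79.2 mm | 120 x 80 mm |
| Rail length | 300.5 mm | 300 mm |
| Stop before the rail face | 36 mm | 30–60 mm |
| Stop from mid rail | 91 mm | 90–105 mm |

The housing must turn +17.4°, go 106 mm toward the rail, and keep clear of the stop on the way. I'll move above the hub first.

Call:
apply_moves([
  [[0,-2.4,-4.2,0,9.18],[0,-2.4,-4.2,0,9.18],[0,-2.4,-4.2,0,9.18],[0,-2.4,-4.2,0,9.18],[0,-2.4,-4.2,0,9.18],[0,-2.4,-4.2,0,9.18],[0,-2.4,-4.2,0,9.18],[0,-2.4,-4.2,0,9.18],[0,-2.4,-4.2,0,9.18],[0,-2.4,-4.2,0,9.18],[0,-2.4,-4.2,0,9.18],[0,0,0,0,9.18]],
])

```text
t: 1.3
ee_pos: [0.5298, -0.052, 0.4041]
ee_rot: [0.692, 0.146, -0.692, 0.145]
ft_force: [-0.1, -0.8, -0.9]
finger_gap: 0.092
```

Call:
apply_moves([
  [[0,0,0,-0.14,9.18],[0,0,0,-0.14,9.18],[0,0,0,-0.14,9.18],[0,0,0,-0.14,9.18],[0,0,0,-0.14,9.18],[0,0,0,-0.14,9.18],[0,0,0,-0.14,9.18],[0,0,0,-0.14,9.18],[0,0,0,0,9.18],[0,0,0,0,9.18]],
])

```text
t: 2.3
ee_pos: [0.5275, -0.0567, 0.4045]
ee_rot: [-0.512, -0.488, 0.512, -0.488]
ft_force: [0.1, -0.8, 0.0]
finger_gap: 0.0917
```

```bash
cat >> h.py <<'E'
from scipy.spatial.transform import Rotation as Ro
a0=np.radians(14.816);N=np.array([np.cos(a0),np.sin(a0)]);T=np.array([-N[1],N[0]])
def st(goal=None):
    o=get_obs();R=Ro.from_quat(o["ee_rot"]).as_matrix();e=o["ee_pos"];f=o["ft_force"]
    print("t %.2f"%o["t"],"ee",e.round(4),"nt",(e[:2]@N).round(4),(e[:2]@T).round(4),"head",np.degrees(np.arctan2(R[1,1],R[0,1])).round(2),"tilt",R[:,0].round(4),"f n,t,z",(f[:2]@N).round(2),(f[:2]@T).round(2),f[2].round(2),"gap",round(o["finger_gap"],4))
    if goal is not None: print("tool delta cm",((np.array(goal)-e)@R*100).round(2))
E
python3 -c "
from h import *
st((.5668,-.0045,.212))"
```

```text
t 2.30 ee [ 0.5275 -0.0567  0.4045] nt 0.4954 -0.1897 head -2.71 tilt [-5.e-04 -1.e-04 -1.e+00] f n,t,z -0.07 -0.8 0.04 gap 0.0917
tool delta cm [19.25  3.69 -5.4 ]
```

Call:
apply_moves([
  [[0,1.85,-2.7,0,9.18],[0,1.85,-2.7,0,9.18],[2.5,0,0,0,9.18],[2.5,0,0,0,9.18],[2.5,0,0,0,9.18],[2.5,0,0,0,9.18],[2.5,0,0,0,9.18],[0,0,0,0,9.18],[0,0,0,0,9.18]],
])

```text
t: 3.2
ee_pos: [0.5671, -0.0042, 0.28]
ee_rot: [-0.511, -0.489, 0.511, -0.489]
ft_force: [-0.4, 0.2, 1.0]
finger_gap: 0.0919
```

```bash
python3 -c "
from h import *
st((.5668,-.0045,.213))
for n in('top','side'):
    p,d=snapshot(n);cv2.imwrite(f'pics/{n}1.png',p)
p=cv2.imread('pics/side1.png');cv2.imwrite('pics/side1z.png',cv2.resize(p[150:300,150:350],None,fx=4,fy=4,interpolation=cv2.INTER_CUBIC))
"
```

```text
t 3.20 ee [ 0.5671 -0.0042  0.28  ] nt 0.5471 -0.149 head -2.57 tilt [-5.e-04 -1.e-04 -1.e+00] f n,t,z -0.33 0.33 0.96 gap 0.0919
tool delta cm [ 6.7  -0.02  0.03]
```

View pics/side1z.png

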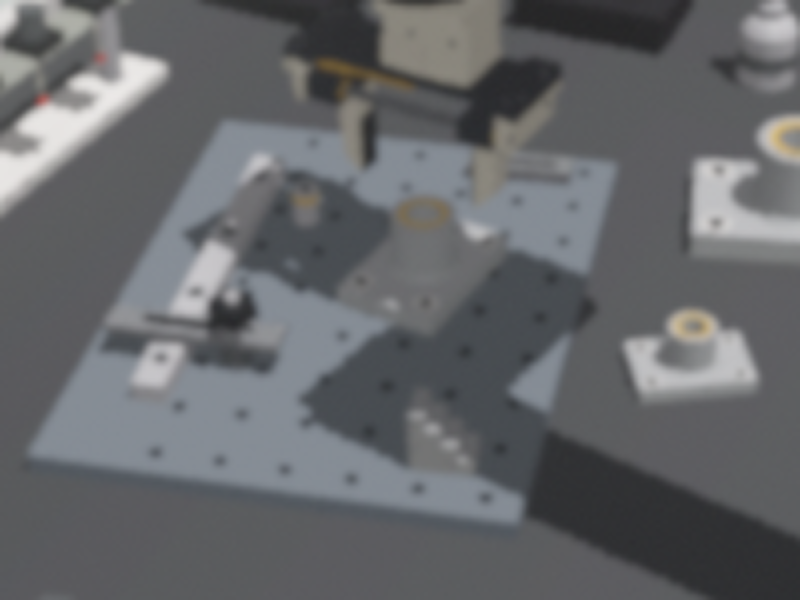

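In this side crop the open fingers straddle the hub (crop about (425,210)) from above, one on the rail side and one behind, with clear room to descend.

Call:
apply_moves([
  [[2,0,0,0,9.18],[2,0,0,0,9.18],[1.2,0,0,0,9.18],[0.7,0,0,0,9.18],[0.4,0,0,0,9.18],[0.3,0,0,0,9.18],[0,0,0,0,9.18],[0,0,0,0,9.18]],
])

```text
t: 4.1
ee_pos: [0.5671, -0.004, 0.2142]
ee_rot: [0.511, 0.489, -0.51, 0.489]
ft_force: [-0.1, -0.5, 0.6]
finger_gap: 0.0917
```

```bash
python3 -c "
from h import *
st((.5668,-.0045,.213))"
```

```text
t 4.10 ee [ 0.5671 -0.004   0.2142] nt 0.5472 -0.1489 head -2.47 tilt [ 8.e-04 -2.e-04 -1.e+00] f n,t,z -0.28 -0.5 0.59 gap 0.0917
tool delta cm [ 0.12 -0.03  0.05]
```

Call:
apply_moves([
  [[0,0,0,0,6],[0,0,0,0,5.4],[0,0,0,0,5.1],[0,0,0,0,4.8],[0,0,0,0,4.5],[0,0,0,0,4.5],[0,0,0,0,4.5],[0,0,0,0,4.5],[0,0,0,0,4.5],[0,0,0,0,4.5]],
], force=25)

```text
t: 5.1
ee_pos: [0.5671, -0.0041, 0.2138]
ee_rot: [0.511, 0.489, -0.511, 0.489]
ft_force: [1.7, -0.1, -1.1]
finger_gap: 0.0498
```

```bash
python3 -c "
from h import *
st((.5668,-.0045,.213))"
```

```text
t 5.10 ee [ 0.5671 -0.0041  0.2138] nt 0.5472 -0.1489 head -2.46 tilt [ 5.e-04 -2.e-04 -1.e+00] f n,t,z 1.6 -0.54 -1.05 gap 0.0498
tool delta cm [ 0.08 -0.02  0.05]
```

Gripped at 49.8 mm, so the hub is between the pads. Next I shift away from the stop and turn to line up with the rail.

Call:
apply_moves([
  [[0,0,-0.3,0,4.5],[0,0,-0.6,-0.03,4.5],[0,0,-0.6,-0.06,4.5],[0,0,-0.5,-0.06,4.5],[0,0,0,-0.06,4.5],[0,0,0,-0.06,4.5],[0,0,0,-0.03,4.5],[0,0,0,0,4.5],[0,0,0,0,4.5]],
])

```text
t: 6.0
ee_pos: [0.5671, 0.0165, 0.2138]
ee_rot: [0.432, 0.56, -0.432, 0.56]
ft_force: [-0.0, 1.7, 1.8]
finger_gap: 0.0496
```

```bash
python3 -c "
from h import *
st()
for n in('top','side'):
    p,d=snapshot(n);cv2.imwrite(f'pics/{n}2.png',p);np.save(f'{n}2.npy',d)
p=cv2.imread('pics/top2.png');q=cv2.imread('pics/side2.png')
a=cv2.resize(p[100:250,180:340],None,fx=4,fy=4,interpolation=cv2.INTER_CUBIC)
b=cv2.resize(q[160:280,170:310],None,fx=5,fy=5,interpolation=cv2.INTER_CUBIC)
cv2.imwrite('pics/top2z.png',a);cv2.imwrite('pics/side2z.png',b)
"
```

```text
t 6.00 ee [0.5671 0.0165 0.2138] nt 0.5524 -0.1291 head 14.7 tilt [-2.e-04  4.e-04 -1.e+00] f n,t,z 0.43 1.7 1.81 gap 0.0496
```

View pics/top2z.png

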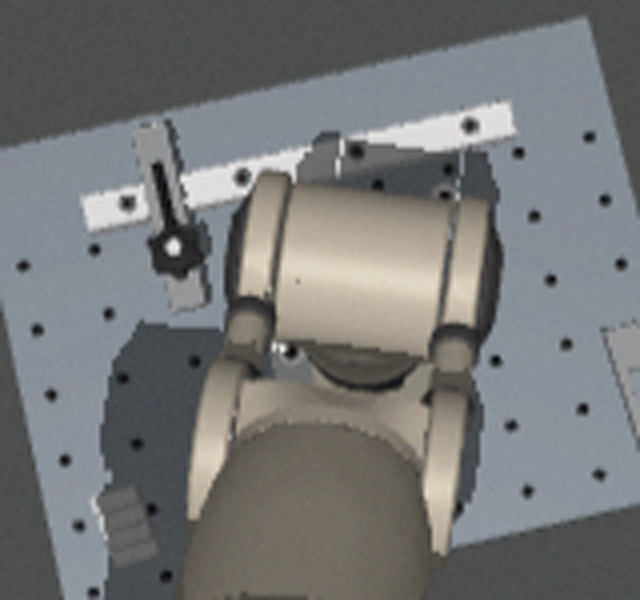

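View pics/side2z.png

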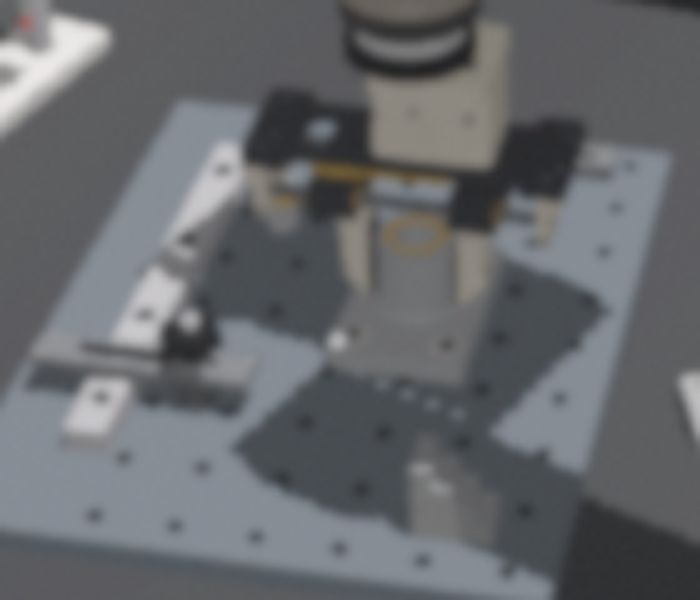

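The side crop shows the hub gripped, with the visible +y end edge of the flange running from about (337,340) to (465,380) in the crop. I'll check its direction against the rail.

```bash
python3 -c "
from h import *
for z,l in((.031,((330,337),(465,370))),(.015,((330,350),(465,387)))):
    X=ray('side',[[170+u/5,160+v/5] for u,v in l],z)[:,:2];d=X[1]-X[0];print(X.round(4),np.degrees(np.arctan2(-d[1],-d[0])),np.linalg.norm(d),X@T)
# expected corners if rigid
c=np.array([.5671,.0165])
for ang in(14.8,-2.5):
  a=np.radians(ang);n=np.array([np.cos(a),np.sin(a)]);t=np.array([-n[1],n[0]])
  P=[np.r_[c+.04*i*n+.06*j*t,.031] for i,j in((1,1),(-1,1),(-1,-1),(1,-1))]
  print(ang,[((u-170)*5,(v-160)*5) for u,v in proj('side',P).round(1)])
"
```

```text
[[0.5923 0.078 ]
 [0.507  0.0708]] 4.783162585408756 0.08553746581279296 [-0.07608228 -0.06118058]
[[0.597  0.071 ]
 [0.5093 0.067 ]] 2.6583540588446146 0.08788901456253578 [-0.08399754 -0.06548792]
14.8 [(np.float64(327.0), np.float64(344.00000000000006)), (np.float64(460.99999999999994), np.float64(360.99999999999994)), (np.float64(503.0000000000001), np.float64(244.00000000000006)), (np.float64(377.0), np.float64(229.00000000000006))]
-2.5 [(np.float64(307.0), np.float64(325.99999999999994)), (np.float64(424.00000000000006), np.float64(366.50000000000006)), (np.float64(524.0), np.float64(260.5)), (np.float64(410.99999999999994), np.float64(224.50000000000003))]
```

```bash
python3 -c "
from h import *
d=np.load('side2.npy');W=cloud('side',d);z=W[...,2];m=(z>.0255)&(z<.038)
nt=np.stack([W[...,:2]@N,W[...,:2]@T],-1);m&=(nt[...,0]>.48)&(nt[...,0]<.64)&(nt[...,1]>-.23)&(nt[...,1]<-.03)
P=nt[m]; print(m.sum(),P.min(0),P.max(0))
# +t end edge: max t per n-bin
for a in np.arange(.505,.605,.01):
    k=(P[:,0]>a)&(P[:,0]<a+.01)
    if k.sum()>2: print(a.round(3),k.sum(),np.sort(P[k,1])[-3:].round(4))
q=cv2.imread('pics/side2.png');b=q[205:250,215:285]
b=cv2.normalize(cv2.resize(b,None,fx=11,fy=11,interpolation=cv2.INTER_CUBIC).astype(float),None,0,255,cv2.NORM_MINMAX)
b=255*(b/255)**.6
cv2.imwrite('pics/side2y.png',b)
"
```

```text
363 [ 0.51196218 -0.19072805] [ 0.59176169 -0.06601859]
0.505 35 [-0.0715 -0.0682 -0.0667]
0.515 56 [-0.0681 -0.0678 -0.0667]
0.525 44 [-0.069  -0.0684 -0.0675]
0.535 39 [-0.0687 -0.0662 -0.066 ]
0.545 37 [-0.0698 -0.0696 -0.0663]
0.555 35 [-0.0696 -0.0686 -0.0684]
0.565 39 [-0.071  -0.0698 -0.0684]
0.575 43 [-0.0688 -0.0687 -0.0677]
0.585 35 [-0.0712 -0.0708 -0.0701][ WARN:0@0.517] global loadsave.cpp:1063 imwrite_ Unsupported depth image for selected encoder is fallbacked to CV_8U.
```

View pics/side2y.png

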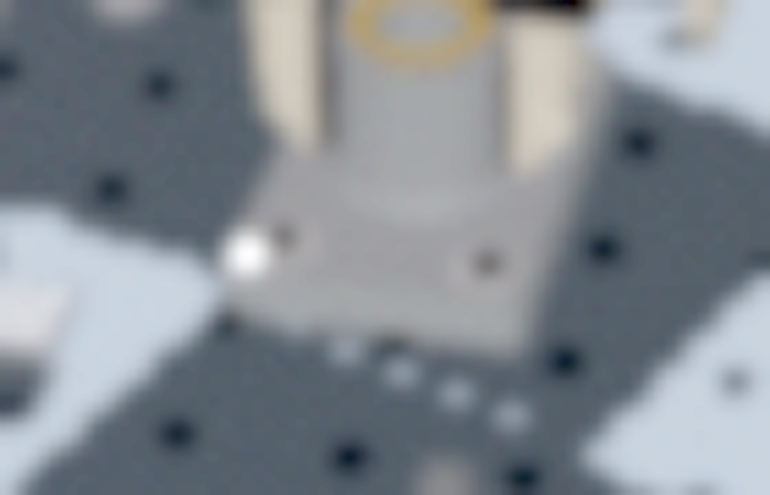

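The side depth puts the flange at 80 mm across (n 0.512–0.592), parallel to the rail within about 1–2°. I'll slide toward the rail and stop about 5 mm short.

Call:
apply_moves([
  [[0,0.5,0,0,4.5],[0,1,0,0,4.5],[0,1.2,0,0,4.5],[0,1.2,0,0,4.5],[0,1.2,0,0,4.5],[0,1.2,0,0,4.5],[0,1.2,0,0,4.5],[0,1,0,0,4.5],[0,0.6,0,0,4.5],[0,0.3,0,0,4.5],[0,0,0,0,4.5],[0,0,0,0,4.5]],
])

```text
t: 7.3
ee_pos: [0.6583, 0.0398, 0.2138]
ee_rot: [0.432, 0.559, -0.432, 0.56]
ft_force: [1.8, 0.2, 3.1]
finger_gap: 0.0499
```

```bash
python3 -c "
from h import *
st();st()
p,d=snapshot('side');cv2.imwrite('pics/side3.png',p)
st()
b=cv2.resize(p[150:260,160:290],None,fx=5,fy=5,interpolation=cv2.INTER_CUBIC)
cv2.imwrite('pics/side3z.png',b)
"
```

```text
t 7.30 ee [0.6583 0.0398 0.2138] nt 0.6466 -0.1299 head 14.71 tilt [ 1.4e-03 -2.0e-04 -1.0e+00] f n,t,z 1.79 -0.31 3.06 gap 0.0499
t 7.30 ee [0.6583 0.0398 0.2138] nt 0.6466 -0.1299 head 14.71 tilt [ 1.4e-03 -2.0e-04 -1.0e+00] f n,t,z 1.79 -0.31 3.06 gap 0.0499
t 7.35 ee [0.6583 0.0398 0.2138] nt 0.6466 -0.1299 head 14.72 tilt [ 1.4e-03 -2.0e-04 -1.0e+00] f n,t,z 2.76 -0.15 1.96 gap 0.0495
```

View pics/side3z.png

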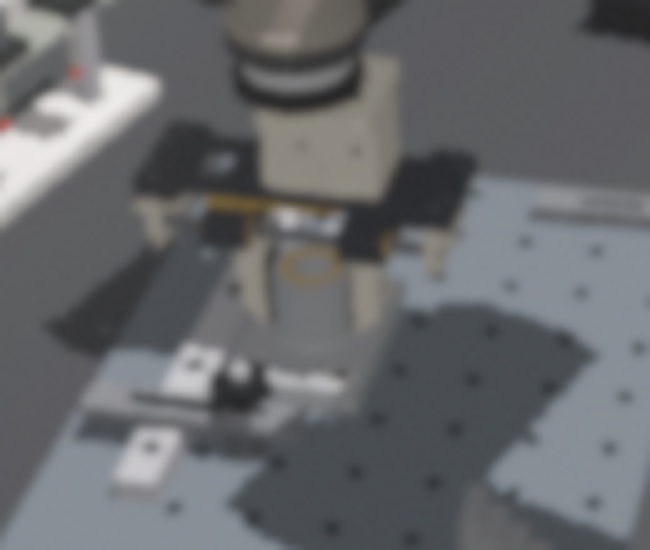

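The side crop shows the housing upright in the grip, a few mm off the rail and just clear of the clamp knob at (240,385). I'll make contact slowly.

Call:
apply_moves([
  [[0,0.1,0,0,4.5],[0,0.1,0,0,4.5],[0,0.1,0,0,4.5],[0,0.1,0,0,4.5],[0,0,0,0,4.5],[0,0,0,0,4.5]],
])

```text
t: 7.95
ee_pos: [0.6616, 0.0408, 0.2138]
ee_rot: [0.432, 0.56, -0.432, 0.56]
ft_force: [-3.2, -0.8, 5.5]
finger_gap: 0.0495
```

```bash
cat >> h.py <<'E'
def avg(k=6):
    F=[]
    for i in range(k):
        F.append(get_obs()["ft_force"]);snapshot("side")
    F=np.array(F);f=F.mean(0);print("avg f n,t,z",(f[:2]@N).round(2),(f[:2]@T).round(2),f[2].round(2),"sd",F.std(0).round(2));st()
E
python3 -c "
from h import *
avg()"
```

```text
avg f n,t,z -3.74 -0.19 5.05 sd [0.4  0.18 0.3 ]
t 8.25 ee [0.6616 0.0407 0.2138] nt 0.65 -0.1298 head 14.72 tilt [-1.1e-03 -2.0e-04 -1.0e+00] f n,t,z -3.33 -0.44 4.97 gap 0.0493
```

Call:
apply_moves([
  [[0,0.05,0,0,4.5],[0,0.05,0,0,4.5],[0,0,0,0,4.5],[0,0,0,0,4.5]],
])

```text
t: 8.65
ee_pos: [0.6625, 0.0411, 0.2138]
ee_rot: [0.432, 0.56, -0.432, 0.56]
ft_force: [-3.9, -1.0, 4.8]
finger_gap: 0.0495
```

```bash
python3 -c "
from h import *
avg(4)"
```

```text
avg f n,t,z -4.13 -0.13 5.52 sd [0.48 0.17 0.57]
t 8.85 ee [0.6626 0.0411 0.2138] nt 0.651 -0.1297 head 14.72 tilt [-1.e-03 -2.e-04 -1.e+00] f n,t,z -3.67 -0.36 4.86 gap 0.0497
```

Call:
apply_moves([
  [[-0.02,0,0,0,4.5],[0,0,0,0,4.5],[0,0,0,0,4.5]],
])

```text
t: 9.15
ee_pos: [0.6627, 0.0411, 0.2138]
ee_rot: [0.432, 0.56, -0.432, 0.56]
ft_force: [-2.7, -1.2, 4.0]
finger_gap: 0.0497
```

```bash
python3 -c "
from h import *
avg(4)"
```

```text
avg f n,t,z -3.34 0.04 3.84 sd [0.41 0.36 0.16]
t 9.35 ee [0.6628 0.0411 0.2138] nt 0.6513 -0.1297 head 14.72 tilt [-3.e-04 -0.e+00 -1.e+00] f n,t,z -2.93 -0.84 3.46 gap 0.0497
```

Call:
apply_moves([
  [[-0.03,0,0,0,4.5],[0,0,0,0,4.5],[0,0.05,0,0,4.5],[0,0.05,0,0,4.5],[0,0,0,0,4.5],[0,0,0,0,4.5]],
])

```text
t: 9.95
ee_pos: [0.6639, 0.0415, 0.2138]
ee_rot: [0.432, 0.56, -0.432, 0.56]
ft_force: [-1.8, 0.2, -3.0]
finger_gap: 0.0494
```

```bash
python3 -c "
from h import *
avg(4)"
```

```text
avg f n,t,z -0.66 0.23 -3.61 sd [0.67 0.24 0.77]
t 10.15 ee [0.6639 0.0414 0.2138] nt 0.6524 -0.1297 head 14.72 tilt [-2.e-04  1.e-04 -1.e+00] f n,t,z 0.01 0.33 -5.32 gap 0.0495
```

Call:
apply_moves([
  [[0.02,0,0,0,4.5],[0,0.05,0,0,4.5],[0,0.05,0,0,4.5],[0,0,0,0,4.5],[0,0,0,0,4.5]],
])

```text
t: 10.65
ee_pos: [0.6648, 0.0416, 0.2138]
ee_rot: [0.432, 0.56, -0.432, 0.56]
ft_force: [-1.0, -0.3, -5.7]
finger_gap: 0.0494
```

```bash
python3 -c "
from h import *
avg(4)"
```

```text
avg f n,t,z -0.32 -0.27 -5.05 sd [0.5  0.36 0.45]
t 10.85 ee [0.6648 0.0416 0.2138] nt 0.6534 -0.1298 head 14.73 tilt [-2.e-04 -1.e-04 -1.e+00] f n,t,z -1.0 -0.57 -4.44 gap 0.0495
```

Call:
apply_moves([
  [[0.03,0,0,0,4.5],[0,0,0,0,4.5],[0,0,0,0,4.5]],
])

```text
t: 11.15
ee_pos: [0.6648, 0.0416, 0.2138]
ee_rot: [0.432, 0.56, -0.432, 0.56]
ft_force: [-0.1, 0.3, -3.3]
finger_gap: 0.0495
```

```bash
python3 -c "
from h import *
avg(4)"
```

```text
avg f n,t,z -0.89 -0.01 -3.43 sd [0.57 0.39 0.38]
t 11.35 ee [0.6649 0.0416 0.2138] nt 0.6534 -0.1298 head 14.73 tilt [ 2.e-04 -1.e-04 -1.e+00] f n,t,z -0.87 0.51 -2.74 gap 0.0495
```

Call:
apply_moves([
  [[0.02,0.05,0,0,4.5],[0,0.05,0,0,4.5],[0,0,0,0,4.5],[0,0,0,0,4.5]],
])

```text
t: 11.75
ee_pos: [0.6658, 0.0418, 0.2138]
ee_rot: [0.432, 0.56, -0.432, 0.56]
ft_force: [-2.7, -0.4, 1.0]
finger_gap: 0.0495
```

```bash
python3 -c "
from h import *
avg(4)"
```

```text
avg f n,t,z -4.11 -0.69 1.69 sd [0.74 0.82 0.43]
t 11.95 ee [0.6658 0.0418 0.2138] nt 0.6543 -0.1298 head 14.73 tilt [ 0.e+00 -3.e-04 -1.e+00] f n,t,z -3.74 -1.03 2.35 gap 0.0499
```

Call:
apply_moves([
  [[0,0.03,0,0,4.5],[0,0.02,0,0,4.5],[0,0,0,0,4.5],[0,0,0,0,4.5]],
])

```text
t: 12.35
ee_pos: [0.666, 0.0419, 0.2138]
ee_rot: [0.431, 0.56, -0.432, 0.56]
ft_force: [-5.8, -0.9, 3.8]
finger_gap: 0.0497
```

```bash
python3 -c "
from h import *
avg(4)"
```

```text
avg f n,t,z -5.94 -0.06 3.78 sd [0.28 0.53 0.31]
t 12.55 ee [0.666  0.0418 0.2138] nt 0.6545 -0.1299 head 14.73 tilt [-1.e-03 -5.e-04 -1.e+00] f n,t,z -6.78 -1.08 3.44 gap 0.0494
```

There's contact: the TCP advanced only 0.2 mm for 0.5 mm commanded, and the force rose to about 6 N. Now along the rail to the stop, which should be about 8 mm away.

Call:
apply_moves([
  [[0,0,0.1,0,4.5],[0,0,0.1,0,4.5],[0,0,0.1,0,4.5],[0,0,0.1,0,4.5],[0,0,0.1,0,4.5],[0,0,0,0,4.5],[0,0,0,0,4.5]],
])

```text
t: 13.25
ee_pos: [0.667, 0.0382, 0.2138]
ee_rot: [0.432, 0.561, -0.432, 0.559]
ft_force: [-7.9, 2.6, 4.7]
finger_gap: 0.0499
```

```bash
python3 -c "
from h import *
avg(4)"
```

```text
avg f n,t,z -6.38 4.69 4.78 sd [0.39 0.39 0.31]
t 13.45 ee [0.667  0.0382 0.2138] nt 0.6546 -0.1336 head 14.76 tilt [-0.0017  0.0014 -1.    ] f n,t,z -7.16 5.27 4.35 gap 0.0499
```

Call:
apply_moves([
  [[0,0,0.05,0,4.5],[0,0,0.05,0,4.5],[0,0,0.05,0,4.5],[0,0,0,0,4.5],[0,0,0,0,4.5]],
])

```text
t: 13.95
ee_pos: [0.6674, 0.0369, 0.2138]
ee_rot: [0.432, 0.561, -0.432, 0.559]
ft_force: [-8.3, 3.4, 4.2]
finger_gap: 0.0495
```

```bash
python3 -c "
from h import *
avg(4)"
```

```text
avg f n,t,z -6.09 5.39 4.69 sd [0.69 0.38 0.72]
t 14.15 ee [0.6674 0.0368 0.2138] nt 0.6546 -0.135 head 14.76 tilt [-0.0017  0.0015 -1.    ] f n,t,z -6.16 4.51 4.67 gap 0.0497
```

Call:
apply_moves([
  [[0,0,0.05,0,4.5],[0,0,0.05,0,4.5],[0,0,0.05,0,4.5],[0,0,0,0,4.5],[0,0,0,0,4.5]],
])

```text
t: 14.65
ee_pos: [0.6678, 0.0354, 0.2138]
ee_rot: [0.432, 0.561, -0.432, 0.559]
ft_force: [-6.4, 3.7, 3.7]
finger_gap: 0.0498
```

```bash
python3 -c "
from h import *
avg(4)
for n in('top','side'):
    p,d=snapshot(n);cv2.imwrite(f'pics/{n}4.png',p);np.save(f'{n}4.npy',d)
p=cv2.imread('pics/top4.png');q=cv2.imread('pics/side4.png')
cv2.imwrite('pics/top4z.png',cv2.resize(p[100:220,180:340],None,fx=5,fy=5,interpolation=cv2.INTER_CUBIC))
cv2.imwrite('pics/side4z.png',cv2.resize(q[160:250,170:290],None,fx=6,fy=6,interpolation=cv2.INTER_CUBIC))
W=cloud('side',np.load('side4.npy'));z=W[...,2];m=(z>.0255)&(z<.038)
nt=np.stack([W[...,:2]@N,W[...,:2]@T],-1);m&=(nt[...,0]>.59)&(nt[...,0]<.69)&(nt[...,1]>-.23)&(nt[...,1]<-.05)
P=nt[m];print(P.min(0),P.max(0))
for a in np.arange(.61,.70,.01):
    k=(P[:,0]>a)&(P[:,0]<a+.01)
    if k.sum()>2: print(a.round(3),k.sum(),np.sort(P[k,1])[-3:].round(4))
"
```

```text
avg f n,t,z -5.7 5.07 4.52 sd [0.31 0.37 0.53]
t 14.85 ee [0.6678 0.0354 0.2138] nt 0.6546 -0.1366 head 14.76 tilt [-0.0016  0.0015 -1.    ] f n,t,z -6.12 5.48 4.63 gap 0.0497
[ 0.61249416 -0.19870453] [ 0.68973551 -0.07157348]
0.61 65 [-0.0753 -0.0753 -0.0747]
0.62 46 [-0.0771 -0.0766 -0.0724]
0.63 46 [-0.0753 -0.0753 -0.0716]
0.64 34 [-0.0739 -0.0731 -0.0718]
0.65 37 [-0.0767 -0.0755 -0.0729]
0.66 27 [-0.0905 -0.0837 -0.0814]
0.67 25 [-0.092  -0.0912 -0.0845]
0.68 33 [-0.0901 -0.0895 -0.0831]
```

View pics/top4z.png

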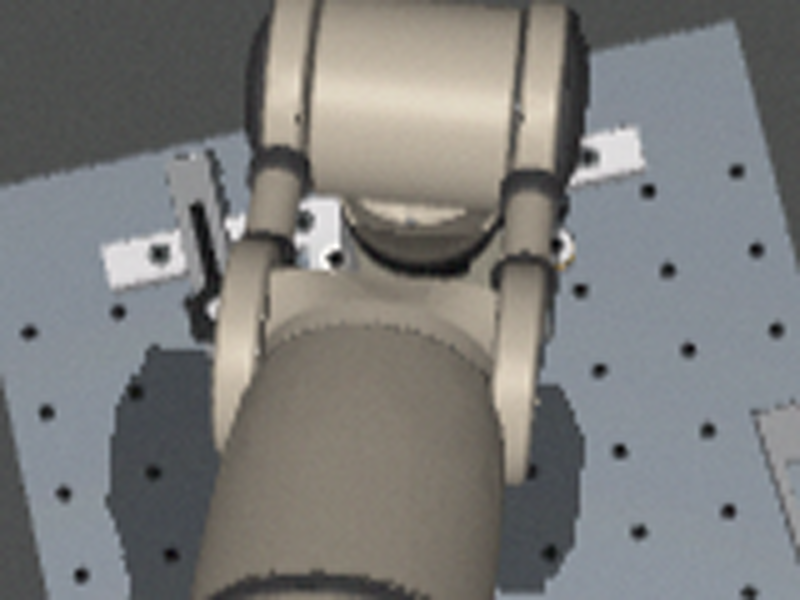

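View pics/side4z.png

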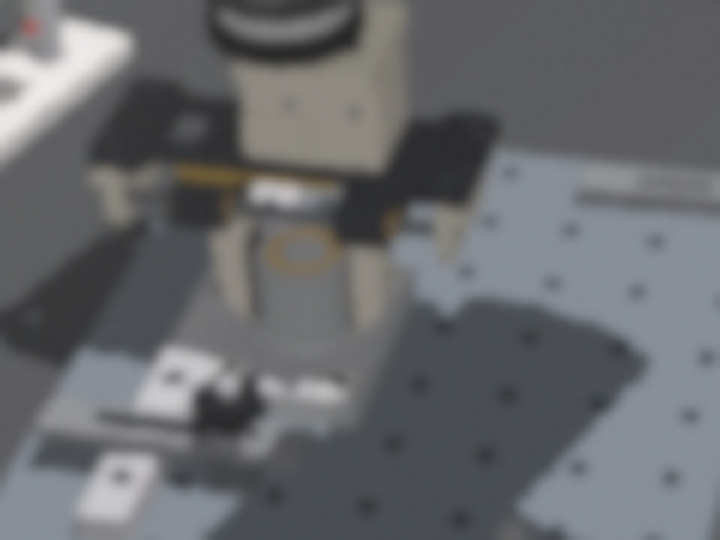

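The top crop shows the flange corner against the rail near (335,235), and the stop at (565,248) just right of the arm. The housing is following the tool. I'll keep edging toward the stop.

Call:
apply_moves([
  [[0,0,0.05,0,4.5],[0,0,0.05,0,4.5],[0,0,0,0,4.5],[0,0,0,0,4.5]],
])

```text
t: 15.35
ee_pos: [0.668, 0.0344, 0.2138]
ee_rot: [0.432, 0.561, -0.432, 0.559]
ft_force: [-8.0, 4.0, 5.0]
finger_gap: 0.0494
```

```bash
python3 -c "
from h import *
avg(4)"
```

```text
avg f n,t,z -6.29 5.42 5.01 sd [0.61 0.39 0.46]
t 15.55 ee [0.668  0.0345 0.2138] nt 0.6546 -0.1375 head 14.77 tilt [-0.0017  0.0015 -1.    ] f n,t,z -5.5 5.06 5.13 gap 0.0498
```

Call:
apply_moves([
  [[0,0,0.05,0,4.5],[0,0,0.05,0,4.5],[0,0,0,0,4.5],[0,0,0,0,4.5]],
])

```text
t: 15.95
ee_pos: [0.6682, 0.0339, 0.2138]
ee_rot: [0.432, 0.561, -0.431, 0.559]
ft_force: [-7.3, 5.0, 4.5]
finger_gap: 0.0494
```

```bash
python3 -c "
from h import *
avg(4)"
```

```text
avg f n,t,z -5.98 7.26 4.78 sd [0.28 0.3  0.21]
t 16.15 ee [0.6682 0.0339 0.2138] nt 0.6546 -0.1381 head 14.77 tilt [-0.002   0.0021 -1.    ] f n,t,z -6.03 7.43 5.19 gap 0.0496
```

Call:
apply_moves([
  [[0,0,0.05,0,4.5],[0,0,0,0,4.5],[0,0,0,0,4.5]],
])

```text
t: 16.45
ee_pos: [0.6683, 0.0337, 0.2138]
ee_rot: [0.432, 0.561, -0.431, 0.559]
ft_force: [-8.7, 6.6, 5.6]
finger_gap: 0.0494
```

```bash
python3 -c "
from h import *
avg(4)"
```

```text
avg f n,t,z -6.32 8.56 5.43 sd [0.31 0.27 0.29]
t 16.65 ee [0.6683 0.0337 0.2138] nt 0.6547 -0.1383 head 14.77 tilt [-0.0021  0.0027 -1.    ] f n,t,z -5.58 9.13 5.11 gap 0.0497
```

The stop is reached: the TCP moved 0.2 mm for 0.5 mm commanded, the force along the rail rose from 5.4 to 8.6 N, and t = -0.138 as measured. Next I bring up the press force.

Call:
apply_moves([
  [[-0.01,0.04,0,0,4.5],[-0.01,0.04,0,0,4.5],[0,0.04,0,0,4.5],[0,0,0,0,4.5],[0,0,0,0,4.5]],
])

```text
t: 17.15
ee_pos: [0.6687, 0.0338, 0.2139]
ee_rot: [0.431, 0.562, -0.432, 0.558]
ft_force: [-11.9, 5.6, 7.6]
finger_gap: 0.0495
```

```bash
python3 -c "
from h import *
avg(4)"
```

```text
avg f n,t,z -10.22 8.93 7.28 sd [0.33 0.41 0.37]
t 17.35 ee [0.6687 0.0338 0.2139] nt 0.6552 -0.1383 head 14.78 tilt [-0.0049  0.0023 -1.    ] f n,t,z -10.14 8.55 7.76 gap 0.0498
```

```bash
python3 -c "
from h import *
Fs=[];Ms=[]
for i in range(5):
    o=get_obs();Fs.append(o['ft_force']);Ms.append(o['moment']);snapshot('side')
f=np.mean(Fs,0);M=np.mean(Ms,0);e=o['ee_pos']
N3=np.r_[N,0];T3=np.r_[T,0]
F=-f;Mt=-M  # on housing, about TCP
hp=.6529+.0017;hub=np.r_[(hp*N+(-.138)*T),.015]
print('moment tcp n,t,z',Mt@N3,Mt@T3,Mt[2])
def about(p): return Mt+np.cross(e-p,F)
print('F nt z',F@N3,F@T3,F[2])
for nm,p in(('hub foot',hub),('rail line top',hub+.04*N3+np.r_[0,0,.016]),('grasp',hub+np.r_[0,0,.038])): m=about(p);print(nm,'about n',m@N3,'about t',m@T3)
"
```

```text
moment tcp n,t,z -1.1544383938818175 -1.2246186517793374 -0.14852377295436264
F nt z 10.069405549534666 -8.420381675244839 -7.512908865714076
hub foot about n 0.5224654846358064 about t 0.7820813336365157
rail line top about n 0.387739377831889 about t 0.3204544902153976
grasp about n 0.20249098097650262 about t 0.3994439227541981
```

The measured wrench shows the gripped press acts high and tends to tip the housing: +0.32 Nm about the rail's top line, against about 0.26 Nm from its weight. It's better to press low on the flange's rear edge. I'll ease off, release, turn the gripper 90° and push with both fingertips near the pallet.

Call:
apply_moves([
  [[0,-0.04,0,0,4.5],[0,-0.04,0,0,4.5],[0,0,0,0,4.5],[0,0,0,0,5.2],[0,0,0,0,6],[0,0,0,0,7],[0,0,0,0,8],[0,0,0,0,9.18],[0,0,0,0,9.18],[0,0,0,0,9.18]],
])

```text
t: 18.6
ee_pos: [0.6694, 0.0319, 0.2137]
ee_rot: [0.432, 0.56, -0.432, 0.56]
ft_force: [-0.3, 0.3, 0.4]
finger_gap: 0.0909
```

```bash
python3 -c "
from h import *
avg(2)"
```

```text
avg f n,t,z -0.16 0.42 0.07 sd [0.01 0.1  0.31]
t 18.70 ee [0.6694 0.0319 0.2137] nt 0.6553 -0.1403 head 14.72 tilt [ 2.e-04 -1.e-04 -1.e+00] f n,t,z -0.03 -0.53 -0.17 gap 0.0917
```

Call:
apply_moves([
  [[-0.8,0,0,0,9.18],[-1.5,0,0,0,9.18],[-2,0,0,0,9.18],[-2,0,0,0,9.18],[-1.2,0,0,0,9.18],[0,-2,0,0,9.18],[0,-2,0,0,9.18],[0,-2,0,0,9.18],[0,-2,0,0,9.18],[0,0,0,0,9.18]],
])

```text
t: 19.7
ee_pos: [0.5904, 0.0113, 0.2895]
ee_rot: [0.432, 0.56, -0.432, 0.56]
ft_force: [0.2, -0.2, -0.8]
finger_gap: 0.0916
```

Call:
apply_moves([
  [[0,0,0,0.143,6],[0,0,0,0.143,6],[0,0,0,0.143,6],[0,0,0,0.143,6],[0,0,0,0.143,6],[0,0,0,0.143,6],[0,0,0,0.143,6],[0,0,0,0.143,6],[0,0,0,0.143,6],[0,0,0,0.143,6],[0,0,0,0.143,6],[0,0,0,0,6]],
])

```text
t: 20.9
ee_pos: [0.5927, 0.0118, 0.2892]
ee_rot: [0.702, 0.089, -0.701, 0.09]
ft_force: [-0.2, 0.6, 0.3]
finger_gap: 0.06
```

```bash
python3 -c "
from h import *
g=.575*N-.138*T
st(np.r_[g,.198])
for n in('top','side'):
    p,d=snapshot(n);cv2.imwrite(f'pics/{n}5.png',p);np.save(f'{n}5.npy',d)
p=cv2.imread('pics/top5.png');q=cv2.imread('pics/side5.png')
cv2.imwrite('pics/top5z.png',cv2.resize(p[100:220,180:340],None,fx=5,fy=5,interpolation=cv2.INTER_CUBIC))
cv2.imwrite('pics/side5z.png',cv2.resize(q[150:255,170:300],None,fx=5.5,fy=5.5,interpolation=cv2.INTER_CUBIC))
"
```

```text
t 20.90 ee [0.5927 0.0118 0.2892] nt 0.576 -0.1402 head -75.47 tilt [ 1.3e-03 -1.0e-04 -1.0e+00] f n,t,z -0.05 0.6 0.28 gap 0.06
tool delta cm [ 9.12 -0.22  0.11]
```

View pics/top5z.png

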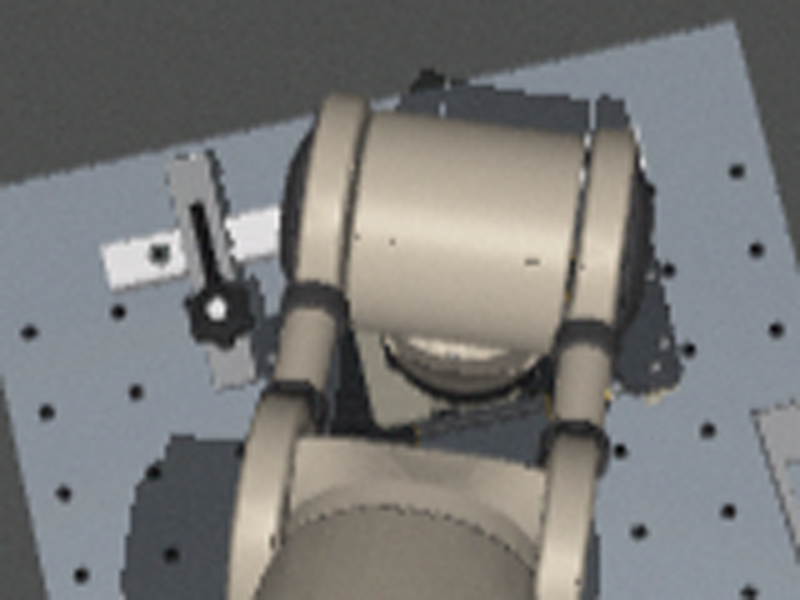

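View pics/side5z.png

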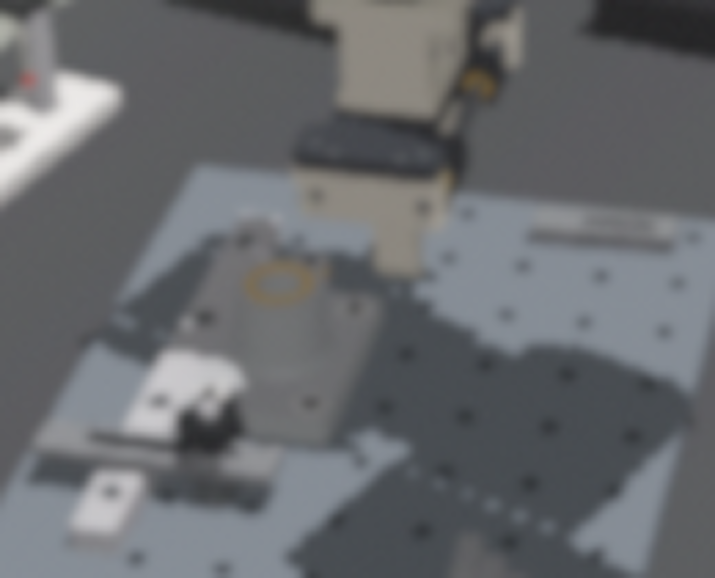

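The side crop shows the housing along the rail, with the gripper turned and its fingers behind the flange's rear edge (finger tip at (400,270)). A wider bracket sits above the pads, so I'll spread the jaws to 7.2 cm to let it straddle the hub, then go down.

Call:
apply_moves([
  [[0,-0.2,0,-0.005,7.2],[1.5,0,0,0,7.2],[2,0,0,0,7.2],[2,0,0,0,7.2],[1.5,0,0,0,7.2],[1,0,0,0,7.2],[0.5,0,0,0,7.2],[0.4,0,0,0,7.2],[0,0,0,0,7.2],[0,0,0,0,7.2]],
])

```text
t: 22.0
ee_pos: [0.5917, 0.0135, 0.2003]
ee_rot: [0.701, 0.092, -0.701, 0.092]
ft_force: [0.7, -0.0, -0.5]
finger_gap: 0.0721
```

```bash
python3 -c "
from h import *
avg(2)
p,d=snapshot('side');cv2.imwrite('pics/side6.png',p)
cv2.imwrite('pics/side6z.png',cv2.resize(p[150:255,170:300],None,fx=5.5,fy=5.5,interpolation=cv2.INTER_CUBIC))
"
```

```text
avg f n,t,z 0.35 0.04 -0.26 sd [0.41 0.14 0.23]
t 22.10 ee [0.5917 0.0135 0.2004] nt 0.5755 -0.1382 head -75.11 tilt [ 1.2e-03 -2.0e-04 -1.0e+00] f n,t,z 0.87 0.76 0.82 gap 0.0717
```

View pics/side6z.png

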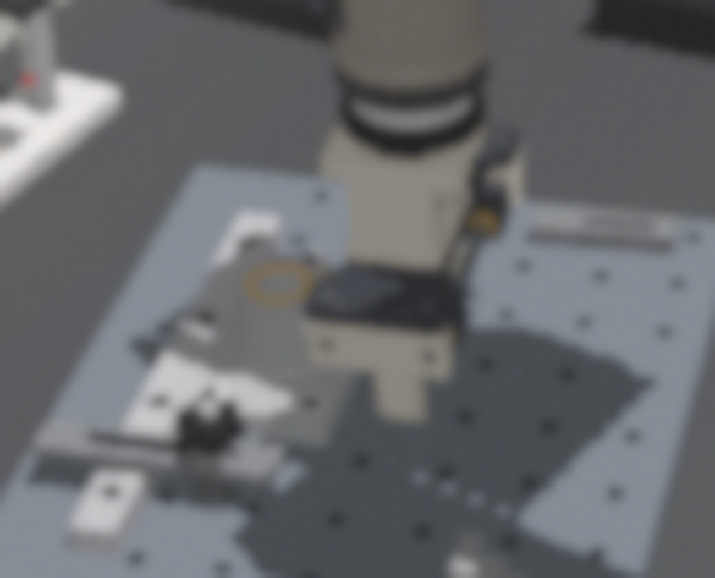

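The side crop shows the finger (400,395) behind the flange's rear edge (345,400), with the tips just above the pallet and the body above hub height. I'll approach the edge.

Call:
apply_moves([
  [[0,0,-0.4,0,7.2],[0,0,-0.5,0,7.2],[0,0,-0.5,0,7.2],[0,0,-0.4,0,7.2],[0,0,-0.2,0,7.2],[0,0,0,0,7.2],[0,0,0,0,7.2]],
])

```text
t: 22.85
ee_pos: [0.6107, 0.0187, 0.1996]
ee_rot: [-0.701, -0.092, 0.701, -0.092]
ft_force: [0.1, -0.7, 0.1]
finger_gap: 0.0723
```

```bash
python3 -c "
from h import *
avg(3)
p,d=snapshot('side');cv2.imwrite('pics/side7.png',p)
cv2.imwrite('pics/side7z.png',cv2.resize(p[150:255,170:300],None,fx=5.5,fy=5.5,interpolation=cv2.INTER_CUBIC))
"
```

```text
avg f n,t,z -0.39 -0.09 -0.12 sd [0.35 0.63 0.65]
t 23.00 ee [0.6107 0.0187 0.1997] nt 0.5951 -0.1381 head -75.12 tilt [-2.e-04 -1.e-04 -1.e+00] f n,t,z -0.07 -0.81 0.22 gap 0.0723
```

View pics/side7z.png

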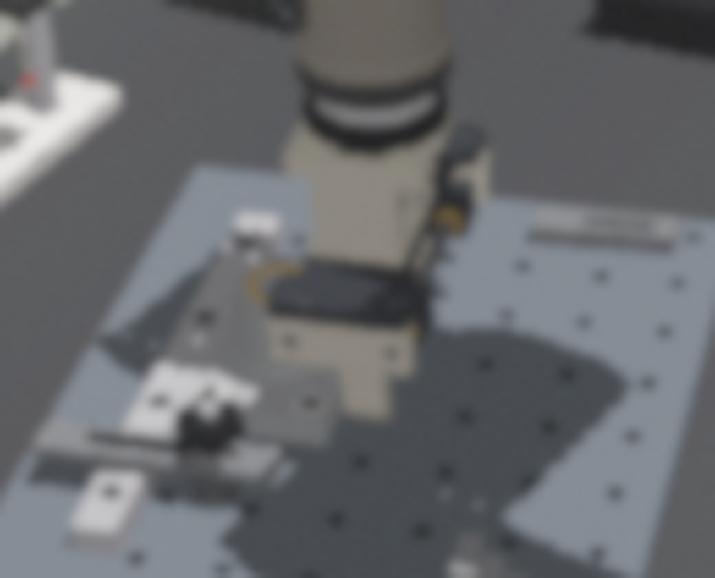

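No contact yet. The crop shows the finger (365,400) very near the rear edge.

Call:
apply_moves([
  [[0,0,-0.2,0,7.2],[0,0,-0.2,0,7.2],[0,0,-0.1,0,7.2],[0,0,-0.1,0,7.2],[0,0,0,0,7.2],[0,0,0,0,7.2]],
])

```text
t: 23.65
ee_pos: [0.6166, 0.0203, 0.1997]
ee_rot: [-0.701, -0.092, 0.701, -0.092]
ft_force: [0.2, 0.1, -0.3]
finger_gap: 0.072
```

```bash
python3 -c "
from h import *
avg(3)"
```

```text
avg f n,t,z 0.22 0.01 -0.29 sd [0.53 0.18 0.27]
t 23.80 ee [0.6166 0.0202 0.1997] nt 0.6013 -0.1381 head -75.12 tilt [ 0.e+00 -1.e-04 -1.e+00] f n,t,z -0.11 -0.56 0.2 gap 0.0723
```

Call:
apply_moves([
  [[0,0,-0.07,0,7.2],[0,0,-0.07,0,7.2],[0,0,-0.07,0,7.2],[0,0,0,0,7.2],[0,0,0,0,7.2]],
])

```text
t: 24.3
ee_pos: [0.6186, 0.0208, 0.1997]
ee_rot: [-0.701, -0.092, 0.701, -0.092]
ft_force: [-0.1, 0.3, 0.9]
finger_gap: 0.072
```

```bash
python3 -c "
from h import *
avg(3)"
```

```text
avg f n,t,z -0.03 -0.09 0.3 sd [0.29 0.4  0.4 ]
t 24.45 ee [0.6186 0.0208 0.1997] nt 0.6034 -0.1381 head -75.12 tilt [ 0.e+00 -1.e-04 -1.e+00] f n,t,z -0.55 0.17 0.84 gap 0.0721
```

Call:
apply_moves([
  [[0,0,-0.06,0,7.2],[0,0,-0.06,0,7.2],[0,0,0,0,7.2],[0,0,0,0,7.2]],
])

```text
t: 24.85
ee_pos: [0.6192, 0.0209, 0.1995]
ee_rot: [-0.7, -0.092, 0.702, -0.092]
ft_force: [-5.3, -1.7, 2.5]
finger_gap: 0.0719
```

```bash
python3 -c "
from h import *
avg(3)"
```

```text
avg f n,t,z -5.07 -0.19 2.55 sd [0.46 0.25 0.21]
t 25.00 ee [0.6191 0.0209 0.1995] nt 0.6039 -0.1381 head -75.12 tilt [-2.6e-03 -3.0e-04 -1.0e+00] f n,t,z -4.68 -0.08 2.55 gap 0.0723
```

Contact at the expected place, and the force rises steeply, so the housing is already on the rail. Bring it up to 12 N.

Call:
apply_moves([
  [[0,0,-0.03,0,7.2],[0,0,-0.03,0,7.2],[0,0,-0.02,0,7.2],[0,0,0,0,7.2],[0,0,0,0,7.2]],
])

```text
t: 25.5
ee_pos: [0.6195, 0.021, 0.1993]
ee_rot: [-0.7, -0.092, 0.703, -0.092]
ft_force: [-7.8, -1.7, 2.4]
finger_gap: 0.0718
```

```bash
python3 -c "
from h import *
avg(4)"
```

```text
avg f n,t,z -7.67 -0.75 3.01 sd [0.43 0.59 0.63]
t 25.70 ee [0.6195 0.021  0.1993] nt 0.6042 -0.1381 head -75.12 tilt [-4.4e-03 -5.0e-04 -1.0e+00] f n,t,z -7.47 -1.42 3.7 gap 0.0718
```

Call:
apply_moves([
  [[0,0,-0.04,0,7.2],[0,0,-0.04,0,7.2],[0,0,-0.04,0,7.2],[0,0,0,0,7.2],[0,0,0,0,7.2]],
])

```text
t: 26.2
ee_pos: [0.62, 0.0211, 0.1991]
ee_rot: [-0.699, -0.092, 0.704, -0.092]
ft_force: [-10.2, -3.6, 5.4]
finger_gap: 0.0719
```

```bash
python3 -c "
from h import *
avg(5)
for n in('top','side'):
    p,d=snapshot(n);cv2.imwrite(f'pics/{n}8.png',p);np.save(f'{n}8.npy',d)
p=cv2.imread('pics/top8.png');q=cv2.imread('pics/side8.png')
cv2.imwrite('pics/top8z.png',cv2.resize(p[100:220,180:340],None,fx=5,fy=5,interpolation=cv2.INTER_CUBIC))
cv2.imwrite('pics/side8z.png',cv2.resize(q[150:255,170:300],None,fx=5.5,fy=5.5,interpolation=cv2.INTER_CUBIC))
W=cloud('side',np.load('side8.npy'));z=W[...,2];m=(z>.0255)&(z<.038)
nt=np.stack([W[...,:2]@N,W[...,:2]@T],-1)
m&=(nt[...,0]>.59)&(nt[...,0]<.69)&(nt[...,1]>-.23)&(nt[...,1]<-.05)
P=nt[m];print(P.min(0),P.max(0))
o=get_obs();F=-o['ft_force'];M=-o['moment']
"
```

```text
avg f n,t,z -10.85 -0.89 4.68 sd [0.45 0.31 0.45]
t 26.45 ee [0.6199 0.0211 0.1991] nt 0.6047 -0.1381 head -75.11 tilt [-7.1e-03 -7.0e-04 -1.0e+00] f n,t,z -11.85 -0.54 4.94 gap 0.0721
[ 0.59200961 -0.15457455] [ 0.68993773 -0.07322126]
```

View pics/top8z.png

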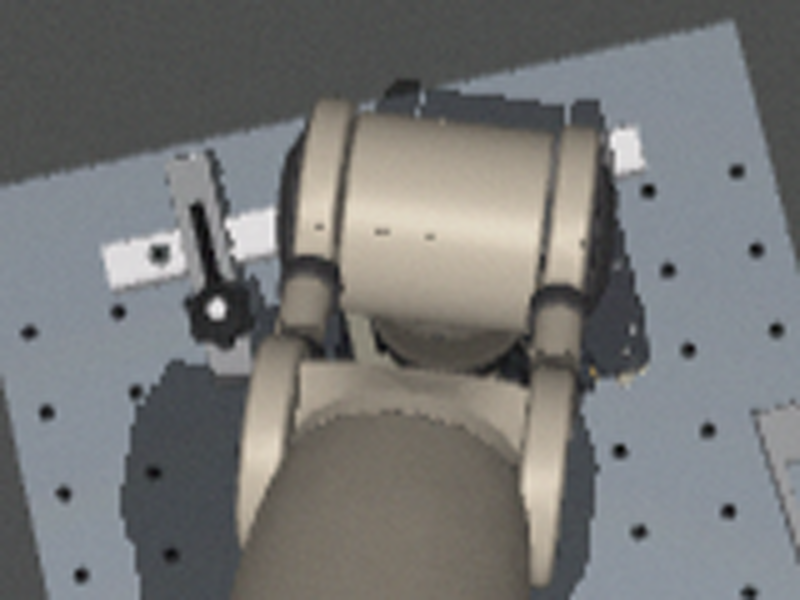

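View pics/side8z.png

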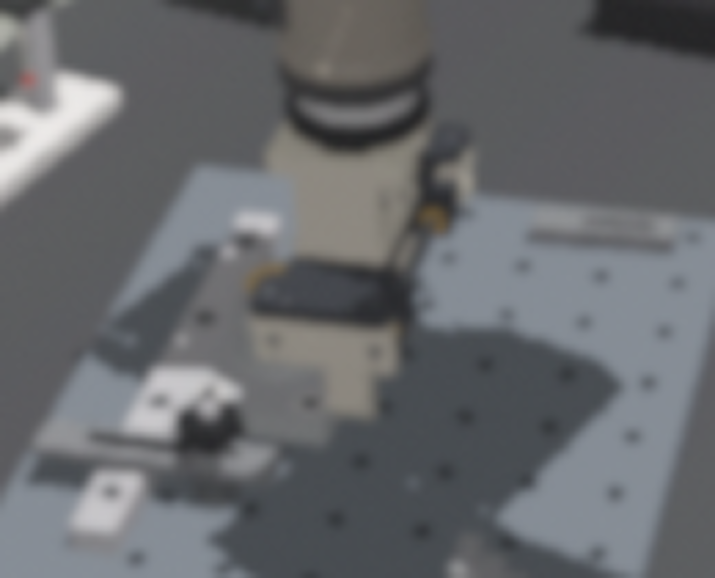

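The crops show the finger on the rear edge (345,395), the body just above the hub, the clamp untouched, and the flange along the rail. I'll use the unobstructed picture 5 to check rail and stop contact, then trim the force.

```bash
python3 -c "
from h import *
W=cloud('side',np.load('side5.npy'));z=W[...,2]
nt=np.stack([W[...,:2]@N,W[...,:2]@T],-1)
m=(z>.0265)&(z<.036)&(nt[...,0]>.60)&(nt[...,0]<.69)&(nt[...,1]>-.215)&(nt[...,1]<-.06)
P=nt[m]
for a in np.arange(.612,.69,.012):
    k=(P[:,0]>a)&(P[:,0]<a+.012)
    if k.sum()>4: print('n',a.round(3),k.sum(),'t',np.sort(P[k,1])[[0,1,-2,-1]].round(4))
for a in np.arange(-.19,-.07,.02):
    k=(P[:,1]>a)&(P[:,1]<a+.02); print('t',a.round(3),'n min',np.sort(P[k,0])[:3].round(4))
m=(z>.036)&(z<.055)&(abs(nt[...,0]-.656)<.02)&(abs(nt[...,1]+.208)<.02);print('stop',m.sum(),nt[m].mean(0),nt[m].min(0),nt[m].max(0),z[m].max())
q=cv2.imread('pics/side5.png')
cv2.imwrite('pics/side5y.png',cv2.resize(q[180:225,190:250],None,fx=13,fy=13,interpolation=cv2.INTER_CUBIC))
"
```

```text
n 0.612 88 t [-0.1971 -0.1969 -0.0763 -0.0726]
n 0.624 94 t [-0.1986 -0.1985 -0.0751 -0.0734]
n 0.636 53 t [-0.1979 -0.1953 -0.076  -0.0753]
n 0.648 32 t [-0.1199 -0.1147 -0.077  -0.0766]
n 0.66 31 t [-0.1223 -0.1211 -0.0878 -0.0834]
n 0.672 37 t [-0.1403 -0.1357 -0.0876 -0.0872]
n 0.684 24 t [-0.1533 -0.1514 -0.0935 -0.0846]
t -0.19 n min [0.6147 0.6155 0.6161]
t -0.17 n min [0.6136 0.6146 0.615 ]
t -0.15 n min [0.6122 0.6135 0.6144]
t -0.13 n min [0.6133 0.6152 0.6152]
t -0.11 n min [0.6126 0.614  0.6143]
t -0.09 n min [0.6138 0.6139 0.6139]
stop 17 [ 0.65651011 -0.21012518] [ 0.6492941  -0.22267756] [ 0.66724805 -0.20221446] 0.047113264546158655
```

View pics/side5y.png

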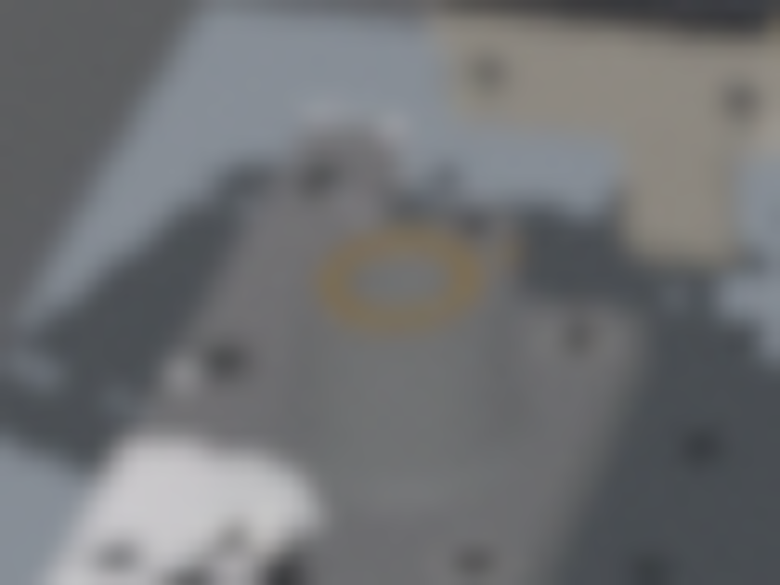

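After release the flange end read t = -0.198, and the stop's surface is at -0.198. The rear edge was at n ≈ 0.614 all along, so it was parallel to the rail. Now the force trim.

Call:
apply_moves([
  [[0,0,-0.04,0,7.2],[0,0,0,0,7.2],[0,0,0,0,7.2],[0,0,0,0,7.2],[0,0,0,0,7.2]],
])

```text
t: 27.05
ee_pos: [0.6201, 0.0211, 0.1991]
ee_rot: [-0.698, -0.092, 0.704, -0.092]
ft_force: [-11.4, -3.9, 5.7]
finger_gap: 0.0721
```

```bash
python3 -c "
from h import *
avg(10);avg(10)"
```

```text
avg f n,t,z -12.49 -0.81 5.48 sd [0.46 0.37 0.56]
t 27.55 ee [0.6201 0.0212 0.199 ] nt 0.6049 -0.1381 head -75.11 tilt [-8.e-03 -8.e-04 -1.e+00] f n,t,z -12.13 -0.31 5.82 gap 0.0721
avg f n,t,z -12.47 -0.87 5.5 sd [0.35 0.53 0.39]
t 28.05 ee [0.6201 0.0212 0.199 ] nt 0.6049 -0.1381 head -75.11 tilt [-7.9e-03 -8.0e-04 -1.0e+00] f n,t,z -12.58 -2.0 6.01 gap 0.0721
```

The force is steady at 12.5 N. There's a slight sideways pull of 0.8 N away from the stop, so I'll bias it gently toward the stop.

Call:
apply_moves([
  [[0,0.03,0.01,0,7.2],[0,0.03,0,0,7.2],[0,0,0,0,7.2],[0,0,0,0,7.2]],
])

```text
t: 28.45
ee_pos: [0.6201, 0.021, 0.1989]
ee_rot: [-0.698, -0.092, 0.704, -0.091]
ft_force: [-11.3, -2.4, 5.1]
finger_gap: 0.072
```

```bash
python3 -c "
from h import *
avg(10);avg(6)"
```

```text
avg f n,t,z -11.45 1.29 5.19 sd [0.44 0.59 0.45]
t 28.95 ee [0.6201 0.021  0.1989] nt 0.6049 -0.1383 head -75.11 tilt [-8.1e-03 -1.0e-04 -1.0e+00] f n,t,z -11.67 0.48 5.19 gap 0.0722
avg f n,t,z -11.41 1.15 5.0 sd [0.19 0.43 0.33]
t 29.25 ee [0.6201 0.021  0.199 ] nt 0.6049 -0.1383 head -75.11 tilt [-8.e-03 -1.e-04 -1.e+00] f n,t,z -11.98 -0.25 5.29 gap 0.0721
```

Call:
apply_moves([
  [[0,0,-0.02,0,7.2],[0,0,0,0,7.2],[0,0,0,0,7.2],[0,0,0,0,7.2]],
])

```text
t: 29.65
ee_pos: [0.6202, 0.021, 0.1989]
ee_rot: [-0.698, -0.092, 0.704, -0.091]
ft_force: [-12.4, -2.4, 5.8]
finger_gap: 0.0721
```

```bash
python3 -c "
from h import *
avg(10);avg(6)
close_job()"
```

```text
avg f n,t,z -12.03 0.92 5.6 sd [0.47 0.34 0.43]
t 30.15 ee [0.6202 0.021  0.1989] nt 0.6049 -0.1383 head -75.11 tilt [-8.5e-03 -2.0e-04 -1.0e+00] f n,t,z -12.22 1.23 5.44 gap 0.0721
avg f n,t,z -12.26 0.72 5.48 sd [0.38 0.71 0.56]
t 30.45 ee [0.6202 0.021  0.1989] nt 0.6049 -0.1383 head -75.11 tilt [-8.5e-03 -2.0e-04 -1.0e+00] f n,t,z -11.72 1.36 5.82 gap 0.0721
the job is handed in; nothing more can be done
```

The housing is seated along the rail and against the end stop. I handed the job in at about 30.5 s with the arm still pressing it on the rail at 12.0–12.3 N, steady.

**How it was done:**
- I gripped the hub, turned the housing about 17° to line up with the rail, and slid it gently to the rail and then to the stop.
- Pressing through the hub was on the brink of tipping the housing. So I let go and pressed instead with both fingertips low on the flange's rear edge.

**Last checks:**
- **Rail:** the rear edge was parallel to the rail in the depth picture taken after release. The later push met contact where expected.
- **Stop:** the flange end measured -0.198 m along the rail, the same as the stop's surface. There was still a slight force of about 0.8 N toward the stop at the end.
- **Other things:** the clamp and the pallet items in view looked untouched in the last pictures.

**Checks that disagreed or were limited:**
- The rail contact was about 1.5 mm beyond my first camera estimate, within calibration error.
- While the hub was gripped, one height correction briefly pulled up with about 5 N, less than the housing's weight of about 6.4 N. Two force readings around it were inconsistent.
- About 5.5 N of downward force on the flange edge remains from the push.
- The arm hid the stop end in the last pictures, so that contact rests on the picture from just after release.

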